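Hang up the ear defenders

TASK

Work is over: hang the full-size ear defenders (the larger pair, with the thick padded crown) over the steel bar of the little stand, between its two posts, so that one ear cup hangs on each side of the bar and the padded crown rests on it. Leave the small child's pair standing where it is.

Things in the scene. Friction and masses are not known exactly. Their poses are not given: they have to be found in the camera images.
- crown (a point): Centre of the black padded crown of the full-size ear defenders, a rigid U of about 0.25 kg standing upright on its two grey cups. Pad 28 mm tall (underside 14 mm below this point), 26 mm wide along y, 66 mm long along x, sloping down at its ends. x points from cup to cup (both ways alike), z up. All 163 mm tall (feet of cups 149 mm below here), 150 mm wide; cups 76 mm tall, 68 mm across y, free gap between them 80 mm.
- bar_top (a point): Top of the hanging stand's bar, midway between its posts, 165 mm above the bench. The fixed, level steel rod, 18 mm thick, runs along this frame's y; z is up. Wooden posts 18 mm thick stand under it 120 mm to each side of this point, on feet 100 mm long along x and 20 mm high.
- small_crown (a point): Middle of the top of the thin bare band of the small child's ear defenders, to be left alone: 121 mm tall, 124 mm wide along x from cup to cup, grey cups 48 mm across y, black round band 6 mm thick. They stand upright on their cups; this point lies 118 mm above the bench.
Things that resemble listed ones, but are neither listed nor needed, are in the scene too. Leave any purple look-alike of the part that bears crown alone.

How it is judged:
On the way:
1. the full-size ear defenders are lifted clear of the bench (height (world z) of crown above 0.2 m), for 0.1 s.
At the end, for the whole second after the job is handed in: The full-size pair hangs at rest from the bar: crown centre 5 to 30 mm above the bar top, within 30 mm of it sideways and 120 mm of its middle along it, within 25 degrees of square to it, tilted under 22 degrees. The small pair is within 30 mm of its start (contact force between ear_defenders and hang_bar above 0.3 N and z of crown in the frame of bar_top between 0.005 and 0.03 m and x of crown in the frame of bar_top between -0.03 and 0.03 m and y of crown in the frame of bar_top between -0.12 and 0.12 m and angle between the x axis of crown and the x axis of bar_top, either way round below 0.45 rad and angle between crown's own z axis and vertical below 0.4 rad and linear speed of ear_defenders below 0.05 m/s and angular speed of ear_defenders below 0.5 rad/s and distance of small_crown from where it was at the start of the episode below 0.03 m); the robot touches nothing.
It fails at once if the small child's pair is knocked over or moved away (distance of small_crown from where it was at the start of the episode above 0.03 m or angle between small_crown's own z axis and vertical above 0.5 rad).
It also fails if it takes over 43 s, if anything falls off the work surface, if the arm or the gripper's body presses on something with over 40 N, if the wrist force passes 120 N, or if a joint passes its speed limit or range.

ROBOT

A 6-joint arm with a two-finger parallel gripper is mounted at the origin on the work surface. World frame = base frame: x ahead of the robot, y to its left, z up, the work surface at z = 0. Lengths are in m, angles in rad, forces in N, time in s.
With the tool pointing down it reaches from about 0.35 to 0.975 m from the base axis. Payload 7.1 kg.
Tool frame: the origin (TCP) lies between the finger pads; the fingertips stand 22 mm ahead of it and the grasp point (between the pads) lies 3 mm ahead of it; z points along the fingers, y is the line along which they close (so a half turn about z gives the same grasp; the last joint's range is limited). The gripper opens to 88 mm and grips with 3 to 60 N. Pads are 20 mm wide; open, the fingers measure 115 mm over their backs; the gripper's body (75 mm by 178 mm) begins 61 mm behind the grasp point.
Start: joints at [-1.294, 0.423, 1.63, -0, 1.089, -0.019], TCP at [0.182, -0.598, 0.245] pointing down, gripper open.
Joint ranges: [-3, 3], [-0.9, 2.11], [0.09, 2.58], [-1.31, 4.45], [0.11, 2.69], [-2.54, 2.54]. Speed limits (rad/s): [2.39, 2.39, 3.01, 3.14, 3.14, 3.14].

INTERFACE

Orientations are given as a unit quaternion [w, x, y, z].
In Python, from bench import observe, vision, workorder gives the robot as it stands.
- The arm moves only by the tool servo_tool, never from a script. Its argument "deltas" is a list of rows, each a list of 7 numbers: the shift along the tool's x, y, z in mm, then the turn, a rotation vector about the tool's x, y, z in degrees, then the closure in counts, from 0 (fully open) to 255 (shut). A call has 1 to 10 rows; each row shifts and turns the commanded pose from where the row before left it, along the tool's axes as they then stand; what a row does not reach is not made up. A row lasts 1/8 s, in which the tool goes at most 62.5 mm and 10.7 degrees, less where a joint would pass 70% of its speed; a pose out of reach is approached as far as the arm can. A call is refused whole if a number of a shift passes 62.5 or a number of a turn 10.7, either way. A call with a gripper value outside its range is refused whole. The fingers move at their own pace and stop on an object; "newtons" is the grip in N (left out, the last holds). Time passes only in rows, so rows that do not move let the fingers close. It gives the time, the measured TCP pose, the force, the opening and the grip force at its end, in the units of the state.
- observe(): the state, without advancing time (a new reading comes with each control period).
- vision.capture(name): name is "side" or "top"; returns (picture, depth): 420x560x3 uint8, red, green, blue; 420x560 float32, m along the optical axis (not along the pixel's ray), 0 where there is no reading.
- vision.get_calibration(name): a dict with "mtx" (3x3 intrinsics, pixels), "R" (3x3) and "t" (3): a world point X has camera coordinates R X + t. Camera axes: x right, y down, z forward; pixel columns grow to the right and rows downward; lengths in m; the calibration is good to about 2 mm. A picture is of the moment at which its call begins. get_calibration takes no time and is no camera call.
- workorder.job_done(): hands the job in; it is judged then, once.
The state is a dict: "time": time; "joint_positions": joint angles; "dq": joint speeds; "joint_torque": joint torques, N m; "ee_pos": TCP position; "orientation": TCP orientation; "force": force on the tool from outside, world axes, zero at the start; "torque": the same for the moment, N m; "gripper_width": opening from 0.0 (shut) to 1.0 (fully open); "grip_force": force on a finger pad.
Only numpy, scipy, OpenCV 4.12 (cv2) and the standard library are available. Lean on these libraries where they do the work, as an engineer would, in place of code of your own. Each camera call takes 0.05 s, during which the arm holds its last target. There are 200 camera calls.

## Working session

There is one attempt and no reset: what is moved stays moved. The work goes in short steps, Python scripts to look and compute and a tool call to move; the robot and the scene stay as the last step left them, time stands still between calls to the robot, and variables do not carry over. Pictures are saved under pics/ and viewed, at most 10 in all, crops included, and the job is handed in when it is done.

Besides the shell and the picture viewer there is one more tool, called after "Call:" as name(argument=value, ...), one argument or row to a line, values as JSON. servo_tool: Moves the arm, as the interface text tells. Its arguments: {"type":"object","properties":{"deltas":{"type":"array"},"newtons":{"type":"number"}},"required":["deltas"]}

```bash
mkdir -p pics; cat > h.py <<'E'
import numpy as np,cv2
from bench import observe,vision,workorder
def cap(n,f):
    p,d=vision.capture(n); cv2.imwrite(f'pics/{f}.png',p[:,:,::-1]); np.save(f'pics/{f}.npy',d); return p,d
def world(n,d):
    c=vision.get_calibration(n); v,u=np.mgrid[:d.shape[0],:d.shape[1]]
    r=np.linalg.inv(c['mtx'])@np.stack([u.ravel(),v.ravel(),np.ones(u.size)])
    X=(c['R'].T@(r*d.ravel()-np.array(c['t']).reshape(3,1))).T.reshape(*d.shape,3); X[d==0]=np.nan; return X
E
python3 - <<'E'
from h import *
a,_=cap('top','t0'); b,_=cap('side','s0')
print(observe())
E
```

```text
{'time': 0.1, 'joint_positions': array([-1.29399249e+00,  4.23802020e-01,  1.63062204e+00, -2.67775001e-05,
        1.08856325e+00, -1.89762112e-02]), 'dq': array([ 7.50660362e-05, -1.14636154e-03, -2.21601581e-03,  8.10172826e-04,
       -1.84571284e-03, -1.08498884e-03]), 'joint_torque': array([-3.45988456e-04, -5.45608914e+01, -2.74324197e+01,  6.45322306e-02,
        1.89488113e-02, -9.42098666e-06]), 'ee_pos': array([ 0.18208179, -0.59739436,  0.24395259]), 'orientation': array([-6.90015260e-04,  9.89083031e-01,  1.47357634e-01, -1.01405358e-04]), 'force': array([ 0.06497814, -0.23475523, -0.52484054]), 'torque': array([ 0.003725  , -0.01940013,  0.02700356]), 'grip_force': 0.0, 'gripper_width': 1.003288725636368}
```

View pics/t0.png

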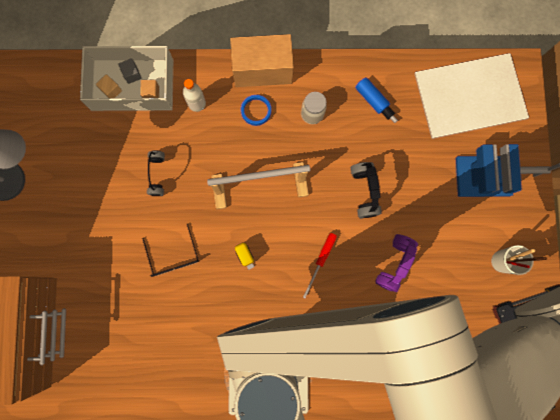

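View pics/s0.png

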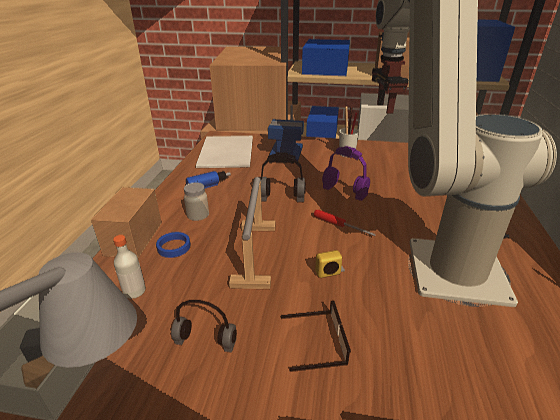

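The top view shows the full-size pair at about (369,190), with its crown near (374,186). The bar runs from (210,182) to (309,169), the small pair is at (155,172), and the purple look-alike is at (400,262). The side view agrees, with the full-size pair behind the stand at about (283,175).

```bash
python3 - <<'E'
from h import *
p=cv2.imread('pics/t0.png'); X=world('top',np.load('pics/t0.npy'))
def fit(n,r0,r1,c0,c1,z0,z1):
    Q=X[r0:r1,c0:c1].reshape(-1,3); Q=Q[(Q[:,2]>z0)&(Q[:,2]<z1)]
    xy=Q[:,:2]; m,s,a=cv2.minAreaRect((xy*1000).astype(np.float32)); 
    w,V=np.linalg.eigh(np.cov(xy.T)); print(n,len(Q),'mean',xy.mean(0).round(4),'rect',np.round(m,1),np.round(s,1),round(a,1),'axis',V[:,1].round(3),np.degrees(np.arctan2(V[1,1],V[0,1])).round(1),'zmax',np.percentile(Q[:,2],[50,98]).round(4))
fit('crown',150,230,340,400,.135,.2)
fit('pair all',150,230,340,400,.02,.2)
fit('cups',150,230,340,400,.02,.085)
fit('bar',155,200,200,325,.15,.18)
fit('small',140,210,140,180,.02,.15)
fit('purple',225,300,365,425,.02,.2)
cv2.imwrite('pics/t0c.png',cv2.resize(p[150:225,335:415],None,fx=7,fy=7,interpolation=cv2.INTER_CUBIC))
E
```

```text
crown 383 mean [ 0.4999 -0.2833] rect [ 501.  -284.8] [101.7  26.9] 7.4 axis [-0.991 -0.132] -172.4 zmax [0.1576 0.168 ]
pair all 954 mean [ 0.4952 -0.2797] rect [ 503.4 -283.9] [157.1  66.5] 6.8 axis [-0.987 -0.161] -170.8 zmax [0.0803 0.1666]
cups 487 mean [ 0.4937 -0.2758] rect [ 503.4 -283.9] [157.1  66.5] 6.8 axis [-0.985 -0.172] -170.1 zmax [0.0662 0.0803]
bar 709 mean [0.524 0.018] rect [524.7  17.9] [ 22.4 270.1] 8.2 axis [-0.137  0.991] 97.9 zmax [0.1634 0.1692]
small 416 mean [0.555  0.3118] rect [560.2 314.6] [130.7  45.6] 0.0 axis [-1.     0.016] 179.1 zmax [0.0494 0.1208]
purple 1003 mean [ 0.2919 -0.3548] rect [ 296.1 -362.3] [ 66.8 155.9] 63.8 axis [-0.917  0.399] 156.5 zmax [0.0791 0.1669]
```

View pics/t0c.png

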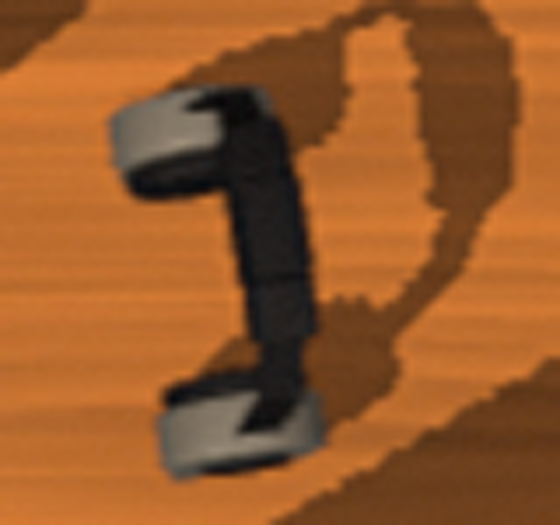

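Call:
servo_tool(
  deltas=[
    [0, 0, 0, 0, 0, 9.45, 0],
    [39.7, -29.8, 0, 0, 0, 0, 0],
    [39.7, -29.8, 0, 0, 0, 0, 0],
    [39.7, -29.8, 0, 0, 0, 0, 0],
    [39.7, -29.8, 0, 0, 0, 0, 0],
    [39.7, -29.8, 0, 0, 0, 0, 0],
    [39.7, -29.8, 0, 0, 0, 0, 0],
    [39.7, -29.8, 0, 0, 0, 0, 0],
    [39.7, -29.8, 0, 0, 0, 0, 0],
    [39.7, -29.8, 0, 0, 0, 0, 0],
  ],
)

```text
time: 1.35
ee_pos: [0.5023, -0.2839, 0.2444]
orientation: [-0.0, 0.998, 0.065, -0.0]
force: [0.2, -0.3, -0.3]
gripper_width: 0.994
grip_force: 0.0
```

Call:
servo_tool(
  deltas=[
    [0, 0, 0, 0, 0, 0, 0],
    [0, 0, 0, 0, 0, 0, 0],
  ],
)

```text
time: 1.6
ee_pos: [0.501, -0.2853, 0.2443]
orientation: [-0.0, 0.998, 0.066, -0.0]
force: [-0.4, 0.1, -0.6]
gripper_width: 1.001
grip_force: 0.0
```

```bash
python3 - <<'E'
from h import *
o=observe();print(o['time'],o['ee_pos'],o['orientation'])
cap('side','s1')
p=cv2.imread('pics/s1.png');cv2.imwrite('pics/s1c.png',cv2.resize(p[60:220,200:400],None,fx=3,fy=3))
E
```

```text
1.6 [ 0.5010029  -0.28526661  0.24429342] [-1.47178385e-04  9.97837902e-01  6.57212417e-02 -4.66479814e-04]
```

View pics/s1c.png

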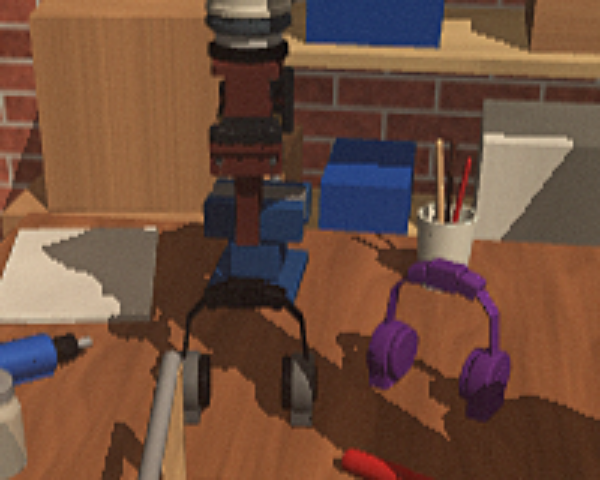

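The fingers at (248,200) are centred over the crown at (248,293) in this crop. Next I descend and grip.

Call:
servo_tool(
  deltas=[
    [0, 0, 30, 0, 0, 0, 0],
    [0, 0, 30, 0, 0, 0, 0],
    [0, 0, 15, 0, 0, 0, 0],
    [0, 0, 6, 0, 0, 0, 0],
    [0, 0, 0, 0, 0, 0, 0],
    [0, 0, 0, 0, 0, 0, 100],
    [0, 0, 0, 0, 0, 0, 150],
    [0, 0, 0, 0, 0, 0, 200],
    [0, 0, 0, 0, 0, 0, 255],
    [0, 0, 0, 0, 0, 0, 255],
  ],
  newtons=30,
)

```text
time: 2.9
ee_pos: [0.5015, -0.2853, 0.1637]
orientation: [0.0, 0.998, 0.065, 0.0]
force: [0.3, 0.5, -0.3]
gripper_width: 0.473
grip_force: 0.0
```

Call:
servo_tool(
  deltas=[
    [0, 0, 0, 0, 0, 0, 255],
    [0, 0, 0, 0, 0, 0, 255],
    [0, 0, 0, 0, 0, 0, 255],
    [0, 0, 0, 0, 0, 0, 255],
  ],
)

```text
time: 3.4
ee_pos: [0.5014, -0.2853, 0.1636]
orientation: [-0.0, 0.998, 0.065, -0.0]
force: [0.2, 0.7, -1.0]
gripper_width: 0.297
grip_force: 29.9
```

Gripped at 26 mm. Lifting now.

Call:
servo_tool(
  deltas=[
    [0, 0, -10, 0, 0, 0, 255],
    [0, 0, -25, 0, 0, 0, 255],
    [0, 0, -30, 0, 0, 0, 255],
    [0, 0, -30, 0, 0, 0, 255],
    [0, 0, -30, 0, 0, 0, 255],
    [0, 0, -30, 0, 0, 0, 255],
    [0, 0, -30, 0, 0, 0, 255],
    [0, 0, -15, 0, 0, 0, 255],
    [0, 0, 0, 0, 0, 0, 255],
    [0, 0, 0, 0, 0, 0, 255],
  ],
)

```text
time: 4.65
ee_pos: [0.5008, -0.285, 0.3623]
orientation: [-0.001, 0.998, 0.065, -0.001]
force: [-0.5, -0.2, -3.0]
gripper_width: 0.295
grip_force: 29.9
```

```bash
python3 - <<'E'
from h import *
o=observe();print(o['time'],o['ee_pos'],o['orientation'],o['gripper_width'],o['force'])
cap('side','s2'); 
p=cv2.imread('pics/s2.png');cv2.imwrite('pics/s2c.png',cv2.resize(p[40:300,150:400],None,fx=2.2,fy=2.2))
E
```

```text
4.65 [ 0.50084722 -0.2849693   0.36231244] [-6.20293527e-04  9.97858596e-01  6.53986506e-02 -9.24078098e-04] 0.2952170549839826 [-0.47782861 -0.24706166 -2.97362714]
```

View pics/s2c.png

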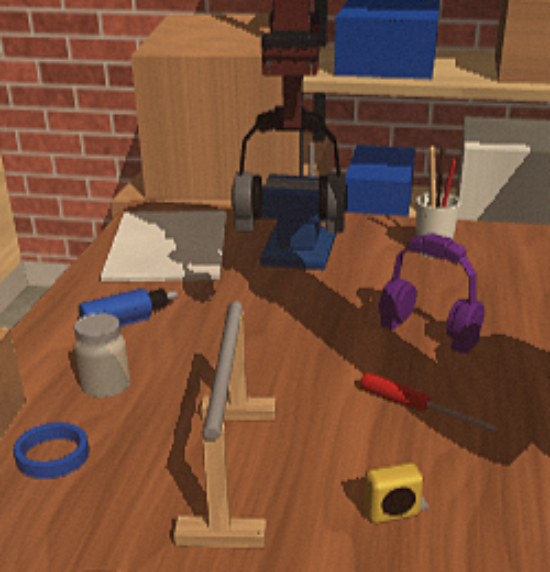

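The pair is held level and upright, with the crown at (288,125) in the crop and the feet above bar height. Moving it over the bar.

Call:
servo_tool(
  deltas=[
    [5, -23, 0, 0, 0, 0, 255],
    [7.3, -34.3, 0, 0, 0, 0, 255],
    [7.3, -34.3, 0, 0, 0, 0, 255],
    [7.3, -34.3, 0, 0, 0, 0, 255],
    [7.3, -34.3, 0, 0, 0, 0, 255],
    [7.3, -34.3, 0, 0, 0, 0, 255],
    [7.3, -34.3, 0, 0, 0, 0, 255],
    [7.3, -34.3, 0, 0, 0, 0, 255],
    [5, -22, 0, 0, 0, 0, 255],
    [2, -12, 0, 0, 0, 0, 255],
  ],
)

```text
time: 5.95
ee_pos: [0.5246, 0.0193, 0.3631]
orientation: [-0.0, 0.998, 0.066, -0.001]
force: [0.2, 0.5, -2.1]
gripper_width: 0.296
grip_force: 30.0
```

Call:
servo_tool(
  deltas=[
    [0, 0, 0, 0, 0, 0, 255],
    [0, 0, 0, 0, 0, 0, 255],
    [0, 0, 0, 0, 0, 0, 255],
  ],
)

```text
time: 6.32
ee_pos: [0.5252, 0.0168, 0.3637]
orientation: [0.0, 0.998, 0.065, -0.0]
force: [0.4, -0.3, -3.0]
gripper_width: 0.295
grip_force: 30.0
```

```bash
python3 - <<'E'
from h import *
o=observe();print(o['time'],o['ee_pos'],o['orientation'],o['gripper_width'],o['force'])
cap('side','s3'); 
p=cv2.imread('pics/s3.png');cv2.imwrite('pics/s3c.png',cv2.resize(p[60:300,150:400],None,fx=2.4,fy=2.4))
E
```

```text
6.325 [0.52518785 0.01676517 0.36365102] [ 8.47832110e-05  9.97895459e-01  6.48432339e-02 -3.52344482e-05] 0.2949769055295481 [ 0.42055072 -0.31648784 -3.03018333]
```

View pics/s3c.png

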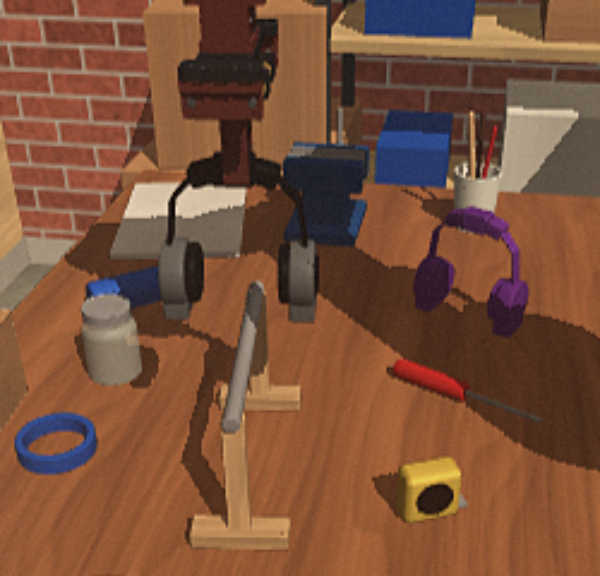

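The cups at (180,275) and (300,275) straddle the bar line in the crop. Lowering now.

Call:
servo_tool(
  deltas=[
    [0, 0, 15, 0, 0, 0, 255],
    [0, 0, 25, 0, 0, 0, 255],
    [0, 0, 25, 0, 0, 0, 255],
    [0, 0, 25, 0, 0, 0, 255],
    [0, 0, 25, 0, 0, 0, 255],
    [0, 0, 25, 0, 0, 0, 255],
    [0, 0, 15, 0, 0, 0, 255],
    [0, 0, 8, 0, 0, 0, 255],
    [0, 0, 0, 0, 0, 0, 255],
    [0, 0, 0, 0, 0, 0, 255],
  ],
)

```text
time: 7.62
ee_pos: [0.5258, 0.0175, 0.2014]
orientation: [0.0, 0.998, 0.065, 0.001]
force: [0.6, 0.2, -3.5]
gripper_width: 0.295
grip_force: 30.0
```

Call:
servo_tool(
  deltas=[
    [0, 0, 2, 0, 0, 0, 255],
    [0, 0, 2, 0, 0, 0, 255],
    [0, 0, 1, 0, 0, 0, 255],
    [0, 0, 0, 0, 0, 0, 255],
    [0, 0, 0, 0, 0, 0, 255],
  ],
)

```text
time: 8.25
ee_pos: [0.5253, 0.0175, 0.1957]
orientation: [-0.0, 0.998, 0.065, -0.0]
force: [-0.1, 0.2, -2.2]
gripper_width: 0.294
grip_force: 30.0
```

```bash
python3 - <<'E'
from h import *
o=observe();print(o['time'],o['ee_pos'],o['orientation'],o['gripper_width'],o['force'])
cap('side','s4'); 
p=cv2.imread('pics/s4.png');cv2.imwrite('pics/s4c.png',cv2.resize(p[100:300,180:340],None,fx=3,fy=3))
E
```

```text
8.25 [0.52525266 0.01749218 0.19568755] [-5.02334338e-06  9.97859654e-01  6.53919829e-02 -5.43171377e-06] 0.2943070751127167 [-0.12487342  0.19065057 -2.20998121]
```

View pics/s4c.png

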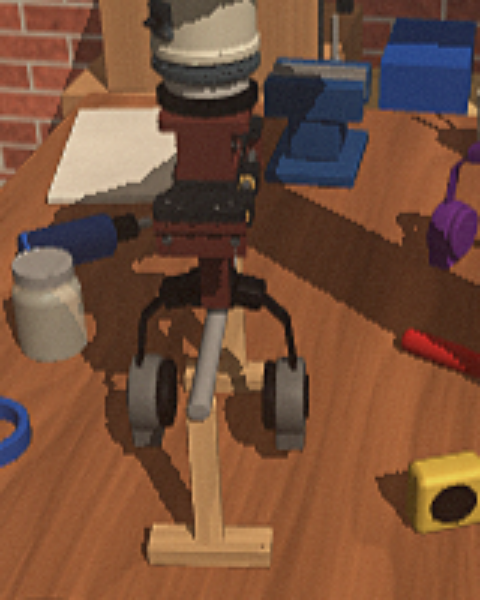

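The bar at (215,315) in the crop is centred under the crown at (213,290), with one cup on each side. I'll lower to contact.

Call:
servo_tool(
  deltas=[
    [0, 0, 1, 0, 0, 0, 255],
    [0, 0, 1, 0, 0, 0, 255],
    [0, 0, 0, 0, 0, 0, 255],
    [0, 0, 0, 0, 0, 0, 255],
  ],
)

```text
time: 8.8
ee_pos: [0.5252, 0.0175, 0.1936]
orientation: [-0.0, 0.998, 0.065, -0.0]
force: [0.3, 0.3, -2.5]
gripper_width: 0.297
grip_force: 30.0
```

Call:
servo_tool(
  deltas=[
    [0, 0, 1, 0, 0, 0, 255],
    [0, 0, 0, 0, 0, 0, 255],
    [0, 0, 0, 0, 0, 0, 255],
  ],
)

```text
time: 9.18
ee_pos: [0.5253, 0.0175, 0.1934]
orientation: [0.0, 0.998, 0.065, 0.0]
force: [-2.9, 1.1, 6.2]
gripper_width: 0.294
grip_force: 30.0
```

Contact. Releasing gently.

Call:
servo_tool(
  deltas=[
    [0, 0, -0.5, 0, 0, 0, 255],
    [0, 0, 0, 0, 0, 0, 255],
    [0, 0, 0, 0, 0, 0, 170],
    [0, 0, 0, 0, 0, 0, 160],
    [0, 0, 0, 0, 0, 0, 140],
    [0, 0, 0, 0, 0, 0, 110],
    [0, 0, 0, 0, 0, 0, 80],
    [0, 0, 0, 0, 0, 0, 80],
    [0, 0, 0, 0, 0, 0, 80],
  ],
  newtons=5,
)

```text
time: 10.3
ee_pos: [0.5252, 0.0175, 0.1932]
orientation: [-0.0, 0.998, 0.065, -0.0]
force: [-0.1, 0.1, 0.0]
gripper_width: 0.683
grip_force: 0.0
```

Call:
servo_tool(
  deltas=[
    [0, 0, -5, 0, 0, 0, 80],
    [0, 0, -10, 0, 0, 0, 80],
    [0, 0, -30, 0, 0, 0, 80],
    [0, 0, -40, 0, 0, 0, 80],
    [0, 0, -40, 0, 0, 0, 80],
    [0, 0, -20, 0, 0, 0, 80],
    [0, 0, 0, 0, 0, 0, 80],
    [0, 0, 0, 0, 0, 0, 80],
  ],
)

```text
time: 11.3
ee_pos: [0.5247, 0.0175, 0.3375]
orientation: [-0.0, 0.998, 0.065, -0.001]
force: [0.1, -0.4, -0.4]
gripper_width: 0.688
grip_force: 0.0
```

```bash
python3 - <<'E'
from h import *
o=observe();print(o['time'],o['ee_pos'],o['gripper_width'],o['force'])
cap('side','s5'); 
p=cv2.imread('pics/s5.png');cv2.imwrite('pics/s5c.png',cv2.resize(p[80:380,140:340],None,fx=2,fy=2))
E
```

```text
11.3 [0.52471397 0.01750798 0.33751487] 0.6875809136558034 [ 0.06090687 -0.44395467 -0.4115941 ]
```

View pics/s5c.png

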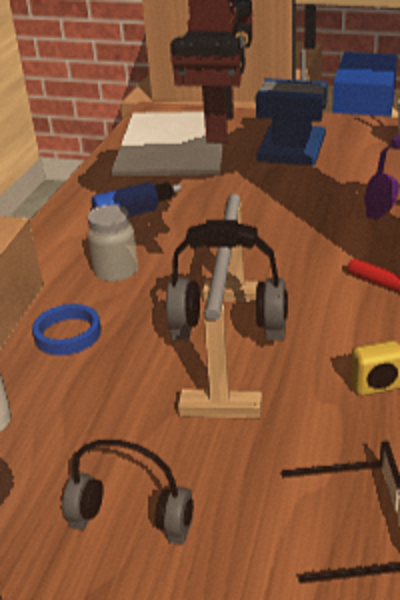

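The pair hangs level on the bar (crown at (223,234) in the crop), clear of the gripper, and the small pair hasn't moved. I'll let it settle, check that it's still, and hand in.

Call:
servo_tool(
  deltas=[
    [0, 0, 0, 0, 0, 0, 80],
    [0, 0, 0, 0, 0, 0, 80],
    [0, 0, 0, 0, 0, 0, 80],
    [0, 0, 0, 0, 0, 0, 80],
    [0, 0, 0, 0, 0, 0, 80],
    [0, 0, 0, 0, 0, 0, 80],
    [0, 0, 0, 0, 0, 0, 80],
    [0, 0, 0, 0, 0, 0, 80],
  ],
)

```text
time: 12.35
ee_pos: [0.5253, 0.0175, 0.3382]
orientation: [-0.0, 0.998, 0.065, 0.0]
force: [-0.2, -0.4, -0.7]
gripper_width: 0.688
grip_force: 0.0
```

```bash
python3 - <<'E'
from h import *
a=cv2.imread('pics/s5.png').astype(int); p,d=cap('side','s6'); b=cv2.imread('pics/s6.png').astype(int)
s=np.s_[185:255,215:290]
m=np.abs(a-b)[s].mean(); print(m)
X=world('side',d)[s].reshape(-1,3); Q=X[(X[:,2]>.176)&(X[:,2]<.2)]; print(len(Q),Q.mean(0),Q.max(0))
if m<4 and len(Q)>20: print(workorder.job_done())
E
```

```text
2.721142857142857
295 [0.52685769 0.02397516 0.18468115] [0.57258477 0.03629966 0.19266705]
the job is handed in; nothing more can be done
None
```

The full-size ear defenders hang at rest on the bar, level and with one cup on each side. The small pair still stands where it was, the gripper is clear, and I handed the job in at about 12.4 s; the hand-in returned no verdict.

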